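# Mount the tube carousel on the mixer's square drive shaft

### The job

Pick up the loaded tube carousel by its blue square hub, turn it so that its square bore matches the mixer's square drive shaft, and lower it onto the shaft. Then push it down firmly until the red seat collar is all the way down and the carousel is fully home, and let go. Leave everything else on the bench where it is.

Things in the scene. Friction and masses are not known exactly. Their poses are not given: they have to be found in the camera images.
- carousel: loose tube carousel, 210 to 390 g, flat on the bench: blue square hub 50 x 50 x 60 mm tall through a round aluminium plate (150 mm diameter, 10 to 20 mm above the hub's underside; white and yellow tube caps on it up to 23 mm). Hub sides are free to grip above that. Fits the shaft in any quarter turn. Origin: centre of the hub's underside, z up, x and y square to the hub's faces.
- hub_top (a point): centre of the hub's top end, 60 mm above its underside, at the mouth of the square bore: 27 x 27 mm, open at both ends, its sides parallel to the hub's outer faces.
- mixer: tube mixer fixed to the bench: white housing 170 mm (x) x 150 mm (y) x 50 mm tall, with a bare steel drive shaft of 24 x 24 mm square section standing upright in the middle of its top. The shaft does not turn; its sides are parallel to the housing's x and y axes. Origin: centre of the underside.
- shaft_tip (a point): centre of the shaft's top end, 106 mm above the bench. The shaft's last 8 mm taper from 24 mm down to 14 mm square. Axes as the mixer's.
- seat (a point): point on the shaft's axis 56 mm above the bench, where the centre of the hub's underside lies when the carousel is fully home (50 mm below the shaft's tip). Axes as the mixer's.
- collar (a joint): red round seat collar (60 mm diameter) at the shaft's foot, which carries the hub's underside. 0 m: up, top 64 mm above the bench (at the start). 0.008 m: fully down, top 56 mm. Stiff: does not move under the carousel's weight, needs a push of about 10 N, stays where pushed. Push with the hub still in the grip, or on its top rim.
- flask: small clear culture flask lying flat, 70 x 42 x 24 mm body with a yellow cap at its +x end (98 mm long in all); origin under the body's centre. Loose bystander
- spray: white spray bottle, 72 mm diameter, 191 mm tall; origin at the centre of its underside. Loose bystander
- roll: white paper roll standing upright, 110 mm diameter, 100 mm tall; origin at the centre of its underside. Loose bystander
- tray: clear open plastic box, 120 x 160 x 55 mm; origin at the centre of its underside. Loose bystander
- jar: glass jar with a blue cap, 72 mm diameter, 110 mm tall; origin at the centre of its underside. Loose bystander
- dishes: stack of four petri dishes, 90 mm diameter, 60 mm tall; origin at the centre of its underside. Loose bystander
There are look-alikes about, which are no part of the job. Leave any purple look-alike of the carousel alone.

How it is judged:
By the outcome, as a careful person would: the job done as asked, in the order asked, and still so for the second after the job is handed in, with the robot touching nothing.
It also fails if it takes over 40 s, if anything falls off the work surface, if the arm or the gripper's body presses on something with over 40 N, if the wrist force passes 120 N, or if a joint passes its speed limit or range.

### The arm

A 6-joint arm with a two-finger parallel gripper is mounted at the origin on the work surface. World frame = base frame: x ahead of the robot, y to its left, z up, the work surface at z = 0. Lengths are in m, angles in degrees, forces in N, time in s.
With the tool pointing down it reaches from about 0.375 to 0.9 m from the base axis. Payload 3.1 kg.
Tool frame: the origin (TCP) lies at the very end of the fingers, on their centre line; the grasp point (between the pads) lies 19 mm behind it (bot.tcp_to_grasp is the distance from the TCP to the grasp point, in m); z points along the fingers, y is the line along which they close (so a half turn about z gives the same grasp; the last joint's range is limited). The gripper opens to 87 mm and grips with 3 to 60 N. Pads are 19 mm wide; open, the fingers measure 117 mm over their backs; the gripper's body (75 mm by 190 mm) begins 51 mm behind the grasp point.
Start: joints at [55.147, 30.224, 82.088, -0, 67.689, -10.227], TCP at [0.26, 0.568, 0.223] pointing down, gripper open.
Joint ranges: [-176.69, 176.69], [-43.24, 126.21], [12.49, 139.97], [-82, 262], [0, 151.66], [-163.58, 163.58]. Speed limits (degrees/s): [159.86, 159.86, 180, 180, 180, 180].

### API

Orientations are given as a 3x3 rotation matrix whose columns are the frame's x, y, z axes.
In Python, from rig import telemetry, capture, camera_info, job, bot gives the robot as it stands. The module is installed in compiled form; this text tells all that it offers.
- The arm moves only by the tool carry_out, never from a script. Its argument "deltas" is a list that holds one entry, the list of rows, each a list of 7 numbers: the shift along the tool's x, y, z scaled (see below), then the turn, a rotation vector about the tool's x, y, z scaled (see below), then the closure, from -1 (fully open) to 1 (shut). In form: [[[dx, dy, dz, ax, ay, az, claw], ...]]. A call has exactly 10 rows; each row is the pose to reach, as a shift and turn from the pose commanded when the call began, along the tool's axes at that moment, turning the shorter way round; what a row does not reach only later rows make up. The controller multiplies each number of a shift by 15 cm and each number of a turn by 360 degrees. A row lasts 1/12 s, in which the tool goes at most 41.7 mm and 7.16 degrees, less where a joint would pass 70% of its speed; a pose out of reach is approached as far as the arm can. A call with a number of a shift or a turn outside -1 to 1 is refused whole. A call with a gripper value outside its range is refused whole. The fingers move at their own pace and stop on an object; the grip force is fixed at half the most. Time passes only in rows, so rows that repeat a pose let the fingers close, or fill a call up. It gives the time, the measured TCP pose, the force, the opening and the grip force at its end, in the units of the state.
- telemetry.read_state(): the state, without advancing time (a new reading comes with each control period).
- capture(name): name is "side" or "top"; returns the picture (480x640x3 uint8, red, green, blue); there is no depth.
- camera_info(name): a dict with "mtx" (3x3 intrinsics, pixels), "cam_to_world" (4x4, takes a point from camera to world coordinates). Camera axes: x right, y down, z forward; pixel columns grow to the right and rows downward; lengths in m; the calibration is good to about 2 mm. A picture is of the moment at which its call begins. camera_info takes no time and is no camera call.
- job.hand_in(): hands the job in; it is judged then, once.
The state is a dict: "time_s": time; "joint_positions": joint angles; "qvel": joint speeds; "tau": joint torques, N m; "position": TCP position; "tcp_rot": TCP orientation; "force": force on the tool from outside, world axes, zero at the start; "moment": the same for the moment, N m; "opening": opening from 0.0 (shut) to 1.0 (fully open); "grasp_force": force on a finger pad.
Only numpy, scipy, OpenCV 4.12 (cv2) and the standard library are available. Lean on these libraries where they do the work, as an engineer would, in place of code of your own. Each camera call takes 0.05 s, during which the arm holds its last target. There are 200 camera calls.

## Working session

There is one attempt and no reset: what is moved stays moved. The work goes in short steps, Python scripts to look and compute and a tool call to move; the robot and the scene stay as the last step left them, time stands still between calls to the robot, and variables do not carry over. Pictures are saved under pics/ and viewed, at most 10 in all, crops included, and the job is handed in when it is done.

Besides the shell and the picture viewer there is one more tool, called as name(argument=value, ...), one argument or row to a line, values as JSON. carry_out: Moves the arm, as the interface text tells. Its arguments: {"type":"object","properties":{"deltas":{"type":"array","items":{"type":"array","items":{"type":"array","items":{"type":"number"}}}}},"required":["deltas"]}

```bash
mkdir -p pics
python3 - <<'E'
from rig import *
import cv2,numpy as np
for n in("side","top"):
    im=capture(n); np.save(f"pics/{n}0.npy",im); cv2.imwrite(f"pics/{n}0.png",im[:,:,::-1]); c=camera_info(n); print(n,np.round(c["mtx"],1).tolist(),np.round(c["cam_to_world"],3).tolist())
s=telemetry.read_state();print(s); print(bot.tcp_to_grasp)
E
```

```text
side [[494.7, 0.0, 313.4], [0.0, 494.7, 245.7], [0.0, 0.0, 1.0]] [[0.807, -0.434, 0.401, 0.083], [-0.591, -0.591, 0.549, -0.722], [-0.001, -0.68, -0.734, 0.893], [0.0, 0.0, 0.0, 1.0]]
top [[577.2, 0.0, 329.3], [0.0, 577.2, 242.3], [0.0, 0.0, 1.0]] [[0.002, -0.979, 0.202, 0.269], [-1.0, -0.002, -0.0, -0.139], [0.0, -0.202, -0.979, 1.321], [0.0, 0.0, 0.0, 1.0]]
{'time_s': 0.1, 'joint_positions': array([ 5.51459344e+01,  3.02751722e+01,  8.21478793e+01,  4.77181183e-04,
        6.76889616e+01, -1.02291239e+01]), 'qvel': array([ 0.03423982, -0.08919204, -0.16676742,  0.13376559,  0.11435345,
       -0.00862228]), 'tau': array([-3.69093068e-04, -4.40988564e+01, -1.77149642e+01,  6.34453073e-02,
        5.34398295e-02, -5.87986347e-05]), 'position': array([0.2600367 , 0.56762531, 0.22165952]), 'tcp_rot': array([[-9.09053290e-01,  4.16678358e-01, -1.12357964e-03],
       [ 4.16679722e-01,  9.09051951e-01, -1.59988638e-03],
       [ 3.54754231e-04, -1.92255483e-03, -9.99998089e-01]]), 'force': array([0.588612  , 0.34996914, 1.32426037]), 'moment': array([0.03086664, 0.01004053, 0.0130822 ]), 'grasp_force': 0.0, 'opening': 1.000855810888621}
0.0187
```

View pics/side0.png

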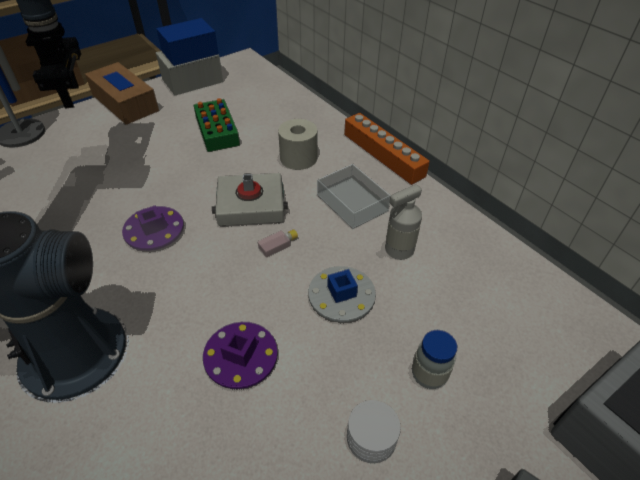

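View pics/top0.png

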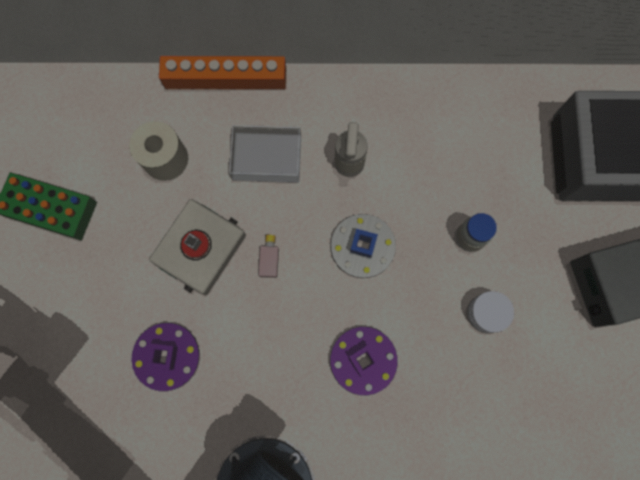

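The blue-hub carousel is at top (363,242) and side (342,284). The purple ones at top (165,356) and (363,360) are the look-alikes. The mixer, with its red collar, is at top (197,246) and side (250,195). Next I'll confirm this in a crop and measure.

```bash
cat > h.py <<'E'
import cv2,numpy as np
from rig import *
def ray(n,uv):
    c=camera_info(n);M=np.array(c["cam_to_world"]);d=M[:3,:3]@np.linalg.solve(c["mtx"],[uv[0],uv[1],1]);return M[:3,3],d/np.linalg.norm(d)
def plane(n,uv,z):
    o,d=ray(n,uv);return o+d*(z-o[2])/d[2]
def tri(a,b):
    o1,d1=ray("top",a);o2,d2=ray("side",b)
    t=np.linalg.lstsq(np.c_[d1,-d2],o2-o1,rcond=None)[0];p,q=o1+d1*t[0],o2+d2*t[1];return (p+q)/2,np.linalg.norm(p-q)
def proj(n,P):
    c=camera_info(n);q=np.array(c["mtx"])@(np.linalg.inv(c["cam_to_world"])@[*P,1])[:3];return q[:2]/q[2]
E
python3 - <<'E'
from h import *
B={n:np.load(f"pics/{n}0.npy") for n in("top","side")}
out=[]
for n,u,v in(("top",363,245),("top",197,246),("side",342,287),("side",250,197)):
    c=B[n][v-36:v+37-1,u-48:u+48,::-1]; out.append(cv2.resize(c,(400,300),interpolation=cv2.INTER_CUBIC))
cv2.imwrite("pics/m0.png",cv2.convertScaleAbs(np.vstack([np.hstack(out[:2]),np.hstack(out[2:])]),alpha=1.5))
for n,box in(("top",(320,200,400,290)),("side",(305,255,380,325))):
    hsv=cv2.cvtColor(B[n],cv2.COLOR_RGB2HSV); m=cv2.inRange(hsv,(105,120,30),(128,255,255)); k=np.zeros_like(m);k[box[1]:box[3],box[0]:box[2]]=255;m&=k
    cs,_=cv2.findContours(m,cv2.RETR_EXTERNAL,cv2.CHAIN_APPROX_NONE);c=max(cs,key=cv2.contourArea)
    print(n,"hub",cv2.minAreaRect(c),cv2.approxPolyDP(cv2.convexHull(c),2.5,True)[:,0].tolist())
    print(np.unique(hsv[...,2][m>0]//20*20,return_counts=True))
    m=cv2.inRange(hsv,(0,130,60),(8,255,255))|cv2.inRange(hsv,(170,130,60),(180,255,255));cs,_=cv2.findContours(m,cv2.RETR_EXTERNAL,cv2.CHAIN_APPROX_NONE)
    for c in cs:
        if cv2.contourArea(c)>100:print("red",cv2.minAreaRect(c))
E
```

```text
top hub ((363.4056091308594, 241.8302001953125), (20.74144172668457, 20.878803253173828), 15.945395469665527) [[357, 230], [375, 235], [370, 254], [352, 249]]
(array([ 60,  80, 100], dtype=uint8), array([ 16, 232,  13]))
red ((194.5, 243.5), (25.0, 25.0), 90.0)
side hub ((342.1376647949219, 285.4587097167969), (28.16009521484375, 27.393835067749023), 73.3007583618164) [[348, 270], [356, 284], [355, 296], [336, 301], [328, 286], [328, 275]]
(array([ 40,  60,  80, 100], dtype=uint8), array([381,  68, 240,   6]))
red ((249.0, 189.0), (14.0, 22.0), 90.0)
```

View pics/m0.png

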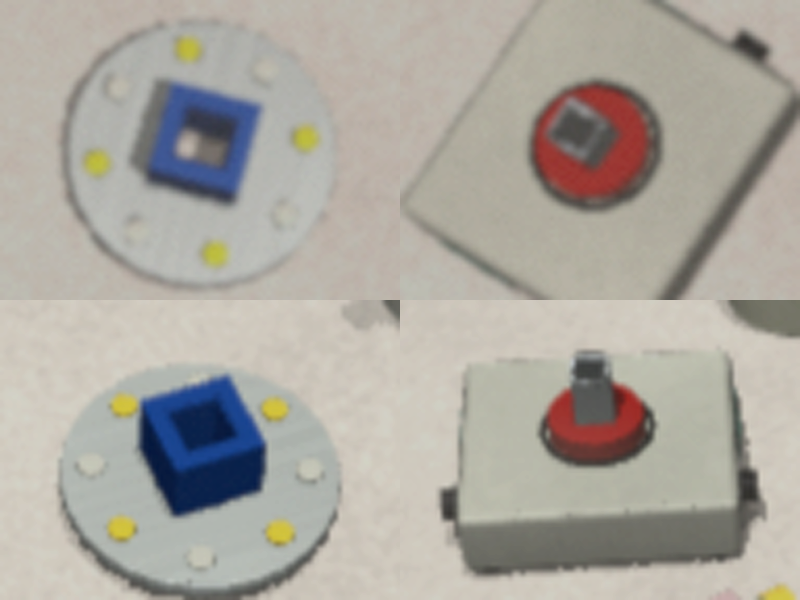

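The crop confirms it: a blue square hub on an aluminium plate with white and yellow caps, and a bare shaft on the red collar. Hub top-face corners in the side view are about (328,276), (349,269), (357,285) and (336,292). The shaft tip is at top (191,241) and side (247.5,177).

Run:
```python
from h import *
B={n:np.load(f"pics/{n}0.npy") for n in("top","side")}
hsv=cv2.cvtColor(B["side"],cv2.COLOR_RGB2HSV);m=cv2.inRange(hsv,(105,120,68),(128,255,255));k=m*0;k[255:325,305:380]=255;m&=k
cs,_=cv2.findContours(m,cv2.RETR_EXTERNAL,cv2.CHAIN_APPROX_NONE);c=max(cs,key=cv2.contourArea);hull=cv2.convexHull(c)
S=cv2.approxPolyDP(hull,2.5,True)[:,0];print("side topface",S.tolist())
def ctr(q): # crossing of diagonals
    a,b,c,d=[np.r_[x,1.] for x in q];p=np.cross(np.cross(a,c),np.cross(b,d));return p[:2]/p[2]
T=np.array([[357,230],[375,235],[370,254],[352,249]])
print("hub tri",tri(ctr(T),ctr(S) if len(S)==4 else (342.5,280.5)))
for n,q in(("top",T),("side",S)):
    P=np.array([plane(n,x,.06) for x in q]);e=np.roll(P,-1,0)-P
    print(n,"hub plane",P.mean(0).round(4),np.linalg.norm(e,axis=1).round(4),(np.degrees(np.arctan2(e[:,1],e[:,0]))%90).round(1))
# shaft tip
cr=lambda x,y,o:(o[0]+x*.24-.38,o[1]+y*.24-.38)
a=cr(175,130,(149,210));b=cr(190,68,(202,161));print("tip",a,b,tri(a,b),plane("top",a,.106),plane("side",b,.106))
# collar
print("collar",plane("top",(194.5+.5,243.5+.5),.064))
# housing top edges by gradient along approx lines
g=cv2.GaussianBlur(cv2.cvtColor(B["top"],cv2.COLOR_RGB2GRAY),(0,0),1).astype(np.float32)
C=np.array([[193,199],[244,235],[204,294],[149,258]],float);L=[]
for i in range(4):
    p,q=C[i],C[(i+1)%4];d=(q-p)/np.linalg.norm(q-p);nn=np.array([-d[1],d[0]]);pts=[]
    for t in np.linspace(.12,.88,40):
        s=np.arange(-5,5.1,.25);X=(p+t*(q-p)+s[:,None]*nn).astype(np.float32)
        v=cv2.remap(g,X[:,0].reshape(1,-1),X[:,1].reshape(1,-1),1)[0];j=np.argmax(np.gradient(v)); pts.append(X[j]) # inside (nn) brighter
    l=cv2.fitLine(np.array(pts),cv2.DIST_HUBER,0,.01,.01).ravel();L.append(l)
    A=plane("top",l[2:]-20*l[:2],.05);E=plane("top",l[2:]+20*l[:2],.05);print("edge",np.degrees(np.arctan2(*(E-A)[[1,0]]))%90)
def X(a,b):
    t=np.linalg.solve(np.c_[a[:2],-b[:2]],b[2:]-a[2:]);return a[2:]+t[0]*a[:2]
K=np.array([X(L[i-1],L[i]) for i in range(4)]);P=np.array([plane("top",x,.05) for x in K]);print(K.round(1).tolist(),P.mean(0),np.linalg.norm(np.roll(P,-1,0)-P,axis=1))
```

```text
side topface [[348, 270], [356, 285], [336, 291], [328, 275]]
hub tri (array([ 0.53111511, -0.21518431,  0.05646281]), np.float64(0.001508955188741936))
top hub plane [ 0.5312 -0.2153  0.06  ] [0.0418 0.0448 0.0415 0.0449] [74.2 74.8 74.3 75.2]
side hub plane [ 0.528  -0.2169  0.06  ] [0.0444 0.0461 0.0466 0.0464] [73.6 74.1 73.9 71.5]
tip (190.62, 240.82) (247.22, 176.94) (array([0.52416749, 0.16190363, 0.09720535]), np.float64(0.0024207333331425275)) [0.52347396 0.15933128 0.106     ] [0.51811779 0.15243547 0.106     ]
collar [0.52504999 0.15954226 0.064     ]
edge 59.0804262678826
edge 59.059701392716626
edge 57.638888791987895
edge 58.55464941048354
[[190.60000610351562, 200.10000610351562], [242.89999389648438, 231.3000030517578], [202.6999969482422, 293.3999938964844], [150.10000610351562, 259.1000061035156]] [0.52429874 0.15903162 0.05      ] [0.14179263 0.16402275 0.14325074 0.16042573]
```

carry_out(
  deltas=[
    [[-0.05, -0.05, 0, 0, 0, 0, -1], [-0.15, -0.16, 0, 0, 0, 0, -1], [-0.27, -0.28, 0, 0, 0, 0, -1], [-0.39, -0.41, 0, 0, 0, 0, -1], [-0.51, -0.54, 0, 0, 0, 0, -1], [-0.63, -0.66, 0, 0, 0, 0, -1], [-0.74, -0.78, 0, 0, 0, 0, -1], [-0.84, -0.88, 0, 0, 0, 0, -1], [-0.92, -0.96, 0, 0, 0, 0, -1], [-0.95, -0.995, 0, 0, 0, 0, -1]],
  ],
)

```text
time_s: 0.93
position: [0.328, 0.3704, 0.2224]
tcp_rot: [[-0.908, 0.419, -0.001], [0.419, 0.908, -0.002], [-0.0, -0.002, -1.0]]
force: [0.3, 0.4, 0.5]
opening: 1.001
grasp_force: 0.0
```

carry_out(
  deltas=[
    [[-0.05, -0.05, 0, 0, 0, 0, -1], [-0.15, -0.16, 0, 0, 0, 0, -1], [-0.27, -0.28, 0, 0, 0, 0, -1], [-0.39, -0.41, 0, 0, 0, 0, -1], [-0.51, -0.54, 0, 0, 0, 0, -1], [-0.63, -0.66, 0, 0, 0, 0, -1], [-0.74, -0.78, 0, 0, 0, 0, -1], [-0.84, -0.88, 0, 0, 0, 0, -1], [-0.92, -0.96, 0, 0, 0, 0, -1], [-0.95, -0.995, 0, 0, 0, 0, -1]],
  ],
)

```text
time_s: 1.77
position: [0.396, 0.1766, 0.2226]
tcp_rot: [[-0.908, 0.418, 0.001], [0.418, 0.908, -0.0], [-0.001, 0.0, -1.0]]
force: [-0.2, 0.3, 0.1]
opening: 0.998
grasp_force: 0.0
```

carry_out(
  deltas=[
    [[-0.05, -0.05, 0, 0, 0, 0, -1], [-0.15, -0.16, 0, 0, 0, 0, -1], [-0.27, -0.28, 0, 0, 0, 0, -1], [-0.39, -0.41, 0, 0, 0, 0, -1], [-0.51, -0.54, 0, 0, 0, 0, -1], [-0.63, -0.66, 0, 0, 0, 0, -1], [-0.74, -0.78, 0, 0, 0, 0, -1], [-0.84, -0.88, 0, 0, 0, 0, -1], [-0.92, -0.96, 0, 0, 0, 0, -1], [-0.95, -0.995, 0, 0, 0, 0, -1]],
  ],
)

```text
time_s: 2.6
position: [0.4638, -0.0186, 0.2226]
tcp_rot: [[-0.909, 0.417, 0.002], [0.417, 0.909, -0.001], [-0.002, 0.0, -1.0]]
force: [0.3, 1.0, -0.7]
opening: 1.003
grasp_force: 0.0
```

carry_out(
  deltas=[
    [[-0.05, -0.05, 0, 0, 0, 0, -1], [-0.15, -0.16, 0, 0, 0, -0.002, -1], [-0.27, -0.28, 0, 0, 0, -0.005, -1], [-0.39, -0.41, 0, 0, 0, -0.01, -1], [-0.51, -0.54, 0, 0, 0, -0.015, -1], [-0.63, -0.66, 0, 0, 0, -0.02, -1], [-0.74, -0.78, 0, 0, 0, -0.0253, -1], [-0.84, -0.88, 0, 0, 0, -0.0253, -1], [-0.92, -0.96, 0, 0, 0, -0.0253, -1], [-0.955, -0.995, 0, 0, 0, -0.0253, -1]],
  ],
)

```text
time_s: 3.43
position: [0.5314, -0.2138, 0.2224]
tcp_rot: [[-0.964, 0.268, 0.001], [0.268, 0.964, -0.001], [-0.001, -0.0, -1.0]]
force: [0.5, -0.9, 0.5]
opening: 0.998
grasp_force: 0.0
```

carry_out(
  deltas=[
    [[0.004, -0.011, 0.04, 0, 0, 0, -1], [0.004, -0.011, 0.14, 0, 0, 0, -1], [0.004, -0.011, 0.26, 0, 0, 0, -1], [0.004, -0.011, 0.38, 0, 0, 0, -1], [0.004, -0.011, 0.5, 0, 0, 0, -1], [0.004, -0.011, 0.62, 0, 0, 0, -1], [0.004, -0.011, 0.74, 0, 0, 0, -1], [0.004, -0.011, 0.84, 0, 0, 0, -1], [0.004, -0.011, 0.9, 0, 0, 0, -1], [0.004, -0.011, 0.92, 0, 0, 0, -1]],
  ],
)

```text
time_s: 4.27
position: [0.5279, -0.2117, 0.0829]
tcp_rot: [[-0.964, 0.266, -0.004], [0.266, 0.964, 0.003], [0.004, 0.002, -1.0]]
force: [0.3, 0.2, -0.4]
opening: 1.0
grasp_force: 0.0
```

Run:
```python
from h import *
o=[]
for n in("side","top"):
    im=capture(n);np.save(f"pics/{n}1.npy",im);u,v=(345,265) if n=="side" else (363,243)
    o.append(cv2.resize(im[v-60:v+60,u-50:u+50,::-1],(400,480),interpolation=cv2.INTER_CUBIC))
cv2.imwrite("pics/g1.png",cv2.convertScaleAbs(np.hstack(o),alpha=1.5))
```

```text
(no output)
```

View pics/g1.png

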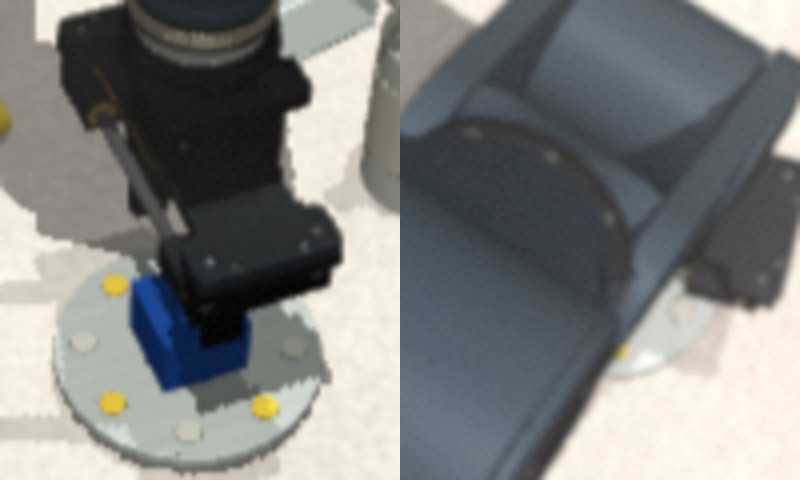

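The side view shows the gripper straddling the hub, with the hub's left and front corners still visible. The top view is blocked by the arm. I'll check whether the pose has settled.

Run:
```python
from h import *
s=telemetry.read_state();print(s["time_s"],s["position"],s["tcp_rot"].round(4),s["qvel"].round(1))
R=s["tcp_rot"]
for P in ([.5305,-.2155,.0305],):print(R.T@(np.array(P)-s["position"])/.15)
```

```text
4.3667 [ 0.52898519 -0.21279024  0.08415284] [[-9.638e-01  2.667e-01 -1.300e-03]
 [ 2.667e-01  9.638e-01  1.000e-03]
 [ 1.500e-03  6.000e-04 -1.000e+00]] [-0.2 -1.3 -1.3 -0.   0.3  0. ]
[-0.01509739 -0.01494115  0.3576537 ]
```

carry_out(
  deltas=[
    [[-0.005, -0.008, 0.05, 0, 0, 0, -1], [-0.005, -0.008, 0.12, 0, 0, 0, -1], [-0.005, -0.008, 0.19, 0, 0, 0, -1], [-0.005, -0.008, 0.26, 0, 0, 0, -1], [-0.005, -0.008, 0.31, 0, 0, 0, -1], [-0.005, -0.008, 0.34, 0, 0, 0, -1], [-0.005, -0.008, 0.357, 0, 0, 0, -1], [-0.005, -0.008, 0.357, 0, 0, 0, -1], [-0.005, -0.008, 0.357, 0, 0, 0, -1], [-0.005, -0.008, 0.357, 0, 0, 0, -1]],
  ],
)

```text
time_s: 5.2
position: [0.5302, -0.2153, 0.0313]
tcp_rot: [[-0.964, 0.268, 0.001], [0.268, 0.964, -0.0], [-0.001, -0.0, -1.0]]
force: [-0.8, 0.0, -0.1]
opening: 1.001
grasp_force: 0.0
```

carry_out(
  deltas=[
    [[0, 0, 0, 0, 0, 0, -0.6], [0, 0, 0, 0, 0, 0, -0.3], [0, 0, 0, 0, 0, 0, -0.1], [0, 0, 0, 0, 0, 0, 0.1], [0, 0, 0, 0, 0, 0, 0.4], [0, 0, 0, 0, 0, 0, 1], [0, 0, 0, 0, 0, 0, 1], [0, 0, 0, 0, 0, 0, 1], [0, 0, 0, 0, 0, 0, 1], [0, 0, 0, 0, 0, 0, 1]],
  ],
)

```text
time_s: 6.03
position: [0.5299, -0.2152, 0.031]
tcp_rot: [[-0.964, 0.267, 0.0], [0.267, 0.964, -0.0], [-0.0, -0.0, -1.0]]
force: [-0.8, -0.2, 0.7]
opening: 0.569
grasp_force: 30.0
```

carry_out(
  deltas=[
    [[0, 0, -0.03, 0, 0, 0, 1], [0, 0, -0.1, 0, 0, 0, 1], [0, 0, -0.2, 0, 0, 0, 1], [0, 0, -0.32, 0, 0, 0, 1], [0, 0, -0.45, 0, 0, 0, 1], [0, 0, -0.58, 0, 0, 0, 1], [0, 0, -0.71, 0, 0, 0, 1], [0, 0, -0.82, 0, 0, 0, 1], [0, 0, -0.9, 0, 0, 0, 1], [0, 0, -0.93, 0, 0, 0, 1]],
  ],
)

```text
time_s: 6.87
position: [0.5305, -0.2154, 0.173]
tcp_rot: [[-0.964, 0.267, 0.003], [0.267, 0.964, -0.002], [-0.003, -0.001, -1.0]]
force: [0.5, -0.6, -4.5]
opening: 0.577
grasp_force: 30.0
```

Run:
```python
from h import *
im=capture("side");u,v=345,245
cv2.imwrite("pics/l1.png",cv2.convertScaleAbs(cv2.resize(im[v-75:v+75,u-80:u+80,::-1],(640,600)),alpha=1.5))
s=telemetry.read_state();R=s["tcp_rot"];p=s["position"];print(p,s["force"],s["moment"],s["opening"])
for P in ([.5243,.1593,p[2]],):print(R.T@(np.array(P)-p)/.15)
```

```text
[ 0.53052166 -0.21542843  0.17282652] [ 0.63668742 -0.12244583 -2.89490507] [-0.01130406 -0.03404343 -0.03734912] 0.5723958137003569
[ 0.70775969  2.39618956 -0.00481676]
```

View pics/l1.png

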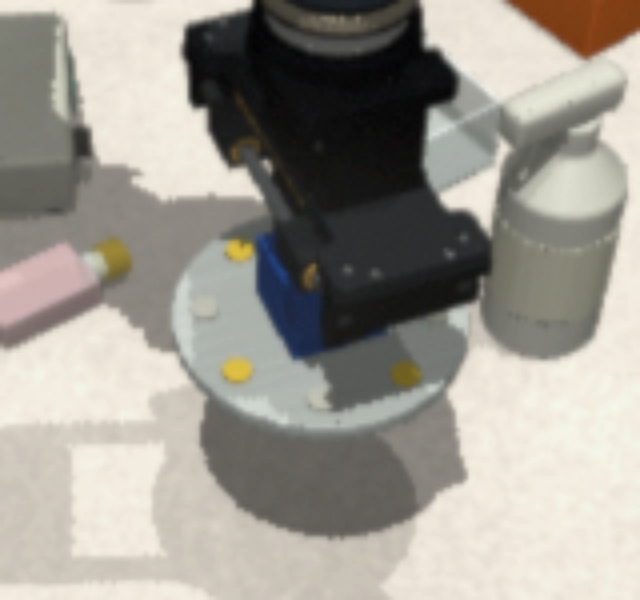

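The side view shows the carousel lifted level and free of the bench, with its shadow detached and the flask and spray untouched. Carrying it to the mixer.

carry_out(
  deltas=[
    [[0.01, 0.03, 0, 0, 0, 0, 1], [0.03, 0.1, 0, 0, 0, 0, 1], [0.06, 0.2, 0, 0, 0, 0, 1], [0.09, 0.31, 0, 0, 0, 0, 1], [0.12, 0.42, 0, 0, 0, 0, 1], [0.155, 0.53, 0, 0, 0, 0, 1], [0.185, 0.63, 0, 0, 0, 0, 1], [0.21, 0.71, 0, 0, 0, 0, 1], [0.23, 0.77, 0, 0, 0, 0, 1], [0.236, 0.8, 0, 0, 0, 0, 1]],
  ],
)

```text
time_s: 7.75
position: [0.5269, -0.0877, 0.1699]
tcp_rot: [[-0.964, 0.266, -0.002], [0.266, 0.964, 0.001], [0.002, 0.001, -1.0]]
force: [-0.5, 0.4, -4.1]
opening: 0.569
grasp_force: 30.0
```

carry_out(
  deltas=[
    [[0.01, 0.03, 0, 0, 0, 0, 1], [0.03, 0.1, 0, 0, 0, 0, 1], [0.06, 0.2, 0, 0, 0, 0, 1], [0.09, 0.31, 0, 0, 0, 0, 1], [0.12, 0.42, 0, 0, 0, 0, 1], [0.155, 0.53, 0, 0, 0, 0, 1], [0.185, 0.63, 0, 0, 0, 0, 1], [0.21, 0.71, 0, 0, 0, 0, 1], [0.23, 0.77, 0, 0, 0, 0, 1], [0.236, 0.8, 0, 0, 0, 0, 1]],
  ],
)

```text
time_s: 8.58
position: [0.5256, 0.0362, 0.1705]
tcp_rot: [[-0.964, 0.267, -0.0], [0.267, 0.964, 0.0], [0.0, 0.0, -1.0]]
force: [-0.1, 0.2, -4.3]
opening: 0.572
grasp_force: 30.0
```

carry_out(
  deltas=[
    [[0.01, 0.03, 0, 0, 0, 0.003, 1], [0.03, 0.1, 0, 0, 0, 0.008, 1], [0.06, 0.2, 0, 0, 0, 0.014, 1], [0.09, 0.31, 0, 0, 0, 0.02, 1], [0.12, 0.42, 0, 0, 0, 0.026, 1], [0.155, 0.53, 0, 0, 0, 0.032, 1], [0.185, 0.63, 0, 0, 0, 0.038, 1], [0.21, 0.71, 0, 0, 0, 0.042, 1], [0.23, 0.77, 0, 0, 0, 0.0442, 1], [0.236, 0.8, 0, 0, 0, 0.0442, 1]],
  ],
)

```text
time_s: 9.42
position: [0.5239, 0.161, 0.1705]
tcp_rot: [[-0.853, 0.521, 0.0], [0.521, 0.853, 0.0], [-0.0, 0.0, -1.0]]
force: [0.4, 0.5, -5.0]
opening: 0.571
grasp_force: 30.0
```

Run:
```python
from h import *
o=[]
for n,u,v in(("side",250,165),("top",190,245)):
    im=capture(n);np.save(f"pics/{n}2.npy",im)
    o.append(cv2.resize(im[v-75:v+75,u-50:u+50,::-1],(400,600),interpolation=cv2.INTER_CUBIC))
cv2.imwrite("pics/p1.png",cv2.convertScaleAbs(np.hstack(o),alpha=1.5))
s=telemetry.read_state();R=s["tcp_rot"];p=s["position"];print(s["time_s"],p,R.round(4),s["force"],s["opening"])
print(np.degrees(np.arctan2(R[1,1],R[0,1])))
for P in ([.5243,.1593,p[2]],):print(R.T@(np.array(P)-p)/.15)
```

```text
9.5167 [0.52410905 0.16035323 0.17046312] [[-8.539e-01  5.205e-01  4.000e-04]
 [ 5.205e-01  8.539e-01 -3.000e-04]
 [-5.000e-04 -0.000e+00 -1.000e+00]] [-0.01806686 -0.70573496 -3.70632751] 0.5707438919996685
58.63563175756411
[-4.74155315e-03 -5.33290155e-03  2.29158535e-06]
```

View pics/p1.png

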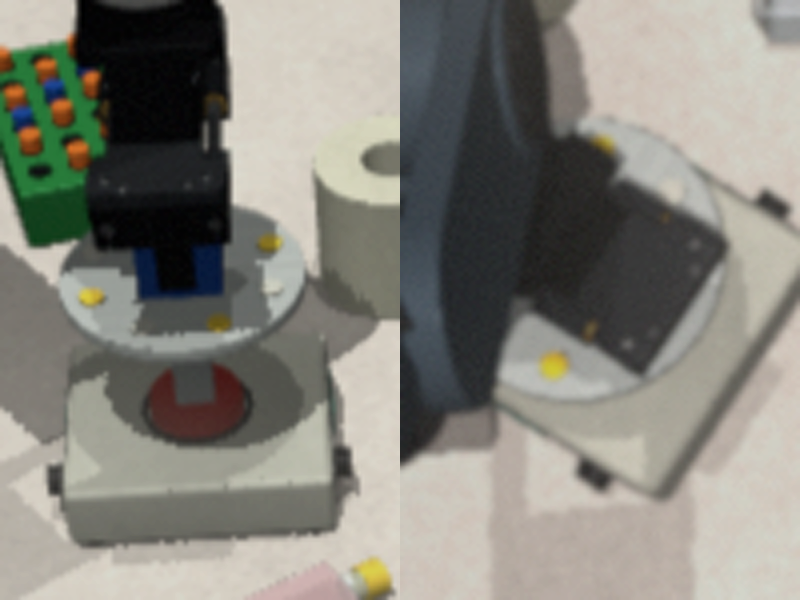

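Side view: the plate spans crop x 60–306 and the shaft 174–214 below it, with the hub faces parallel to the housing. I'll check the relative offset.

Run:
```python
from h import *
c=lambda x,y:(200+x/4-.4,90+y/4-.4)
print("plate obs",c(183,279),"pred",proj("side",[.5241,.1603,.159]))
for z in(.064,.08,.09): print(z,"shaft pred@top-est",proj("side",[.5243,.1593,z]))
print("shaft obs",c(194,365),c(194.5,400),"collar obs cx",c(198.5,0)[0])
# plate ellipse top view, visible aluminium arc points (crop+400): left-bottom, right, top
t=lambda x,y:(140+(x-400)/4-.4,170+y/4-.4)
pts=np.array([plane("top",t(*q),.159)[:2] for q in((590,118),(660,130),(715,180),(725,240),(705,310),(650,370),(580,400),(520,398),(498,385))])
A=np.c_[2*pts,np.ones(len(pts))];s=np.linalg.lstsq(A,(pts**2).sum(1),rcond=None)[0];print("plate top",s[:2],np.sqrt(s[2]+s[:2]@s[:2]))
```

```text
plate obs (245.35, 159.35) pred [245.48373829 157.2417444 ]
0.064 shaft pred@top-est [249.54186178 187.45334101]
0.08 shaft pred@top-est [248.93554543 182.62767901]
0.09 shaft pred@top-est [248.55081071 179.56558164]
shaft obs (248.1, 180.85) (248.225, 189.6) collar obs cx 249.225
plate top [0.52872846 0.16195324] 0.0765804519843527
```

Hub and shaft agree to within about 1 mm, inside the 6.5 mm capture of the taper. Lowering gently.

carry_out(
  deltas=[
    [[0, -0.004, 0.03, 0, 0, 0, 1], [0, -0.004, 0.08, 0, 0, 0, 1], [0, -0.004, 0.13, 0, 0, 0, 1], [0, -0.004, 0.17, 0, 0, 0, 1], [0, -0.004, 0.2, 0, 0, 0, 1], [0, -0.004, 0.22, 0, 0, 0, 1], [0, -0.004, 0.24, 0, 0, 0, 1], [0, -0.004, 0.26, 0, 0, 0, 1], [0, -0.004, 0.27, 0, 0, 0, 1], [0, -0.004, 0.27, 0, 0, 0, 1]],
  ],
)

```text
time_s: 10.35
position: [0.5236, 0.1597, 0.1298]
tcp_rot: [[-0.853, 0.521, 0.0], [0.521, 0.853, 0.0], [-0.0, 0.0, -1.0]]
force: [0.7, -0.0, -4.0]
opening: 0.57
grasp_force: 30.0
```

carry_out(
  deltas=[
    [[0, 0, 0.02, 0, 0, 0, 1], [0, 0, 0.045, 0, 0, 0, 1], [0, 0, 0.07, 0, 0, 0, 1], [0, 0, 0.095, 0, 0, 0, 1], [0, 0, 0.12, 0, 0, 0, 1], [0, 0, 0.145, 0, 0, 0, 1], [0, 0, 0.165, 0, 0, 0, 1], [0, 0, 0.185, 0, 0, 0, 1], [0, 0, 0.2, 0, 0, 0, 1], [0, 0, 0.2, 0, 0, 0, 1]],
  ],
)

```text
time_s: 11.18
position: [0.5239, 0.1601, 0.0995]
tcp_rot: [[-0.853, 0.522, 0.001], [0.522, 0.853, 0.001], [-0.0, 0.001, -1.0]]
force: [1.2, 4.5, -4.3]
opening: 0.573
grasp_force: 30.0
```

carry_out(
  deltas=[
    [[0.003, 0.005, 0.01, 0, 0, 0, 1], [0.003, 0.005, 0.02, 0, 0, 0, 1], [0.003, 0.005, 0.03, 0, 0, 0, 1], [0.003, 0.005, 0.04, 0, 0, 0, 1], [0.003, 0.005, 0.05, 0, 0, 0, 1], [0.003, 0.005, 0.06, 0, 0, 0, 1], [0.003, 0.005, 0.07, 0, 0, 0, 1], [0.003, 0.005, 0.077, 0, 0, 0, 1], [0.003, 0.005, 0.083, 0, 0, 0, 1], [0.003, 0.005, 0.083, 0, 0, 0, 1]],
  ],
)

```text
time_s: 12.02
position: [0.5239, 0.1602, 0.0887]
tcp_rot: [[-0.853, 0.521, 0.001], [0.521, 0.853, -0.0], [-0.001, 0.0, -1.0]]
force: [-0.4, 0.8, 6.5]
opening: 0.573
grasp_force: 30.0
```

carry_out(
  deltas=[
    [[0, 0, 0.004, 0, 0, 0, 1], [0, 0, 0.008, 0, 0, 0, 1], [0, 0, 0.012, 0, 0, 0, 1], [0, 0, 0.016, 0, 0, 0, 1], [0, 0, 0.02, 0, 0, 0, 1], [0, 0, 0.024, 0, 0, 0, 1], [0, 0, 0.027, 0, 0, 0, 1], [0, 0, 0.027, 0, 0, 0, 1], [0, 0, 0.027, 0, 0, 0, 1], [0, 0, 0.027, 0, 0, 0, 1]],
  ],
)

```text
time_s: 12.85
position: [0.5239, 0.1602, 0.0869]
tcp_rot: [[-0.854, 0.521, 0.002], [0.521, 0.854, -0.001], [-0.002, 0.0, -1.0]]
force: [-4.3, 1.3, 20.2]
opening: 0.573
grasp_force: 30.0
```

carry_out(
  deltas=[
    [[0, 0, 0.003, 0, 0, 0, 1], [0, 0, 0.006, 0, 0, 0, 1], [0, 0, 0.009, 0, 0, 0, 1], [0, 0, 0.012, 0, 0, 0, 1], [0, 0, 0.014, 0, 0, 0, 1], [0, 0, 0.014, 0, 0, 0, 1], [0, 0, 0.014, 0, 0, 0, 1], [0, 0, 0.014, 0, 0, 0, 1], [0, 0, 0.014, 0, 0, 0, 1], [0, 0, 0.014, 0, 0, 0, 1]],
  ],
)

```text
time_s: 13.68
position: [0.5239, 0.1602, 0.0868]
tcp_rot: [[-0.854, 0.521, 0.003], [0.521, 0.854, -0.001], [-0.003, 0.001, -1.0]]
force: [-6.9, -0.4, 35.2]
opening: 0.57
grasp_force: 30.0
```

It has hit a hard stop: 35 N with no further travel, and the underside at about 56 mm. Relieving the force, then releasing.

carry_out(
  deltas=[
    [[0, 0, -0.015, 0, 0, 0, 1], [0, 0, -0.03, 0, 0, 0, 1], [0, 0, -0.03, 0, 0, 0, 0.5], [0, 0, -0.03, 0, 0, 0, -0.2], [0, 0, -0.03, 0, 0, 0, -0.6], [0, 0, -0.03, 0, 0, 0, -1], [0, 0, -0.03, 0, 0, 0, -1], [0, 0, -0.03, 0, 0, 0, -1], [0, 0, -0.03, 0, 0, 0, -1], [0, 0, -0.03, 0, 0, 0, -1]],
  ],
)

```text
time_s: 14.52
position: [0.5234, 0.1604, 0.0857]
tcp_rot: [[-0.853, 0.521, -0.0], [0.521, 0.853, -0.0], [0.0, -0.0, -1.0]]
force: [-0.6, 0.4, -1.5]
opening: 0.952
grasp_force: 0.0
```

carry_out(
  deltas=[
    [[0, 0, -0.03, 0, 0, 0, -1], [0, 0, -0.09, 0, 0, 0, -1], [0, 0, -0.19, 0, 0, 0, -1], [0, 0, -0.31, 0, 0, 0, -1], [0, 0, -0.44, 0, 0, 0, -1], [0, 0, -0.57, 0, 0, 0, -1], [0, 0, -0.7, 0, 0, 0, -1], [0, 0, -0.82, 0, 0, 0, -1], [0, 0, -0.9, 0, 0, 0, -1], [0, 0, -0.93, 0, 0, 0, -1]],
  ],
)

```text
time_s: 15.35
position: [0.5248, 0.1607, 0.2285]
tcp_rot: [[-0.853, 0.521, 0.005], [0.521, 0.853, 0.0], [-0.004, 0.003, -1.0]]
force: [-0.8, 0.7, 0.1]
opening: 1.001
grasp_force: 0.0
```

Run:
```python
from h import *
im=capture("side");u,v=250,175
cv2.imwrite("pics/f1.png",cv2.convertScaleAbs(cv2.resize(im[v-75:v+75,u-100:u+100,::-1],(800,600),interpolation=cv2.INTER_CUBIC),alpha=1.5))
```

```text
(no output)
```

View pics/f1.png

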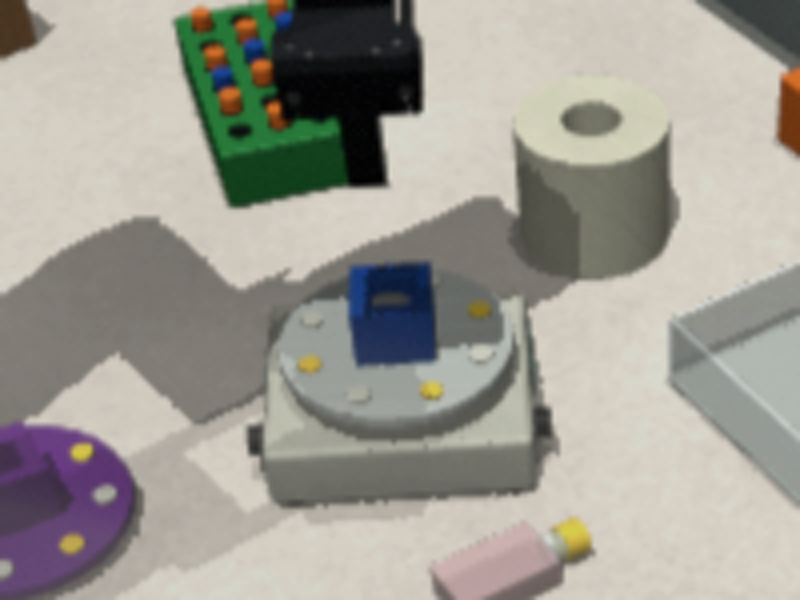

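The picture shows the carousel level on the mixer: hub at about crop (391,310), plate low on the housing, red collar hidden, gripper clear, and the roll and flask in place. The hard stop came at the expected height, so I'm handing in.

```bash
python3 -c "
from rig import job;print(job.hand_in())"
```

```text
the job is handed in; nothing more can be done
None
```

The blue-hub carousel is on the mixer shaft and pushed down to a hard stop, with the hub's underside at about 56 mm; I released it, backed the arm clear, and handed the job in at about 15 s.

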